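# Unlock the autosampler's turntable by its hidden rim groove

## Task

The vial turntable of the autosampler has to come off for cleaning, so unlock it: lay shut fingertips lightly on top of its raised rim at the turntable's left or right side, slide them along the rim round the front half until they drop into the release groove, then press the catch inside the groove fully down; it stays down by itself. Nothing is to be picked up: leave the loose vial, flasks, beaker and wash bottle where they stand, do not push hard on the machine, and finish with your hand clear.

Things in the scene. Friction and masses are not known exactly. Their poses are not given: they have to be found in the camera images.
- changer: Autosampler: fixed white box with blue line, 290 x 250 mm. Origin on the bench, below the turntable's axis; -x is its front, which faces the robot, z up. At its back (+x) a needle tower 280 mm tall; its blue arm, 248 to 268 mm above the bench, reaches over the turntable to 41 mm behind the axis, with a needle unit hanging from it down to 175 mm.
- rim_centre (a point): Point on the turntable's vertical axis, level with the flat TOP of its raised rim (130 mm above the bench); axes as the autosampler. Grey disc, 112 mm radius; the rim runs all round from 98 to 112 mm radius (middle 105), 18 mm above the disc's floor, broken only by the release groove. A brake holds the disc against up to 28 N along the rim.
- front_rim (a point): Front of the rim: middle of its width, top level, 105 mm in front of the axis; axes as the autosampler. The one release groove is a gap 48 mm long in the rim, open inwards and outwards; its place differs each time: its middle lies within 63 degrees (1.1 rad) of this point, either way round the rim. The black catch in it is 43 mm long, its top 7 mm below the rim's top.
- vials (a point): Point on the turntable's axis, level with the tops of its twelve capped vials, 30 mm above the rim's top. They stand fixed in the disc on a circle of 60 mm radius, each 26 mm thick, so 25 mm are free between them and the rim's inner side.
- catch (a joint): How far the release catch in the groove is pressed down, in m: 0 = up (locked), 0.008 = fully down (unlocked). It is stiff, needs about 5 N to move, and stays where it is left. It slides straight down, its top going from 7 to 15 mm below the rim's top, then still 3 mm above the disc's floor.
- flask_amber: Loose stoppered conical glass flask with amber contents, 66 mm base diameter, 116 mm tall, standing to the left of the autosampler. Origin: centre of its underside.
- flask_red: Loose stoppered conical glass flask with red contents, 76 mm base diameter, 133 mm tall, standing at the left of the bench. Origin: centre of its underside.
- beaker: Loose open glass beaker, 68 mm wide, 90 mm tall, standing to the right of the autosampler. Origin: centre of its underside.
- spare_vial: Loose capped vial with yellow contents, 26 mm thick, 48 mm tall, standing on the bench before the autosampler. Origin: centre of its underside.
- wash_bottle: Loose clear wash bottle with red cap and spout, 64 mm diameter, 179 mm tall, at the right of the bench. Origin: centre of its underside.

How it is judged:
On the way, in this order (a step that is already met when the one before it is completed fails the run):
1. the fingertips lie on the turntable's rim (at least 0.3 N on the autosampler, none on the catch) with the catch still up (contact force between the fingers and changer above 0.3 N and contact force between the fingers and catch_c0 below 0.05 N and value of joint catch below 0.001 m), for 0.1 s.
2. the fingers press the catch fully down in its groove (contact force between the fingers and catch_c0 above 1 N and value of joint catch above 0.007 m), for 0.05 s.
At the end, for the whole second after the job is handed in: The catch is down by at least 6.8 of its 8 mm, and the two flasks, the beaker, the spare vial and the wash bottle stand upright within 20 mm of where they began (value of joint catch above 0.0068 m and distance of each of flask_amber, flask_red, beaker, spare_vial, wash_bottle from where it was at the start of the episode below 0.02 m and angle between each of flask_amber, flask_red, beaker, spare_vial, wash_bottle's own z axis and vertical below 0.15 rad); the robot touches nothing.
It fails at once if a flask, the beaker, the spare vial or the wash bottle is pushed, lifted or carried by more than 20 mm (distance of any of flask_amber, flask_red, beaker, spare_vial, wash_bottle from where it was at the start of the episode above 0.02 m).
It fails at once if the fingers push on the machine with more than 60 N (contact force between the fingers and changer above 60 N).
It also fails if it takes over 67 s, if anything falls off the work surface, if the arm or the gripper's body presses on something with over 40 N, if the wrist force passes 120 N, or if a joint passes its speed limit or range.

## Robot

A 6-joint arm with a two-finger parallel gripper is mounted at the origin on the work surface. World frame = base frame: x ahead of the robot, y to its left, z up, the work surface at z = 0. Lengths are in m, angles in rad, forces in N, time in s.
With the tool pointing down it reaches from about 0.275 to 1 m from the base axis. Payload 8.4 kg.
Tool frame: the origin (TCP) lies on the front face of the gripper's body, between the roots of the fingers; the fingertips stand 73 mm ahead of it and the grasp point (between the pads) lies 54 mm ahead of it; x points along the fingers, z is the direction in which the jaws open and shut, and the axes are right-handed (so a half turn about x gives the same grasp; the last joint's range is limited). The gripper opens to 85 mm and grips with 20 to 120 N. Pads are 22 mm wide; open, the fingers measure 114 mm over their backs; the gripper's body (76 mm by 85 mm) begins 54 mm behind the grasp point. The pads swing forward as they close: fully open they stand 13 mm farther back than shut.
Start: joints at [1.315, 0.353, 1.633, -0, 1.155, -0.002], TCP at [0.157, 0.605, 0.304] pointing down, gripper open.
Joint ranges: [-2.63, 2.63], [-0.92, 2.1], [0.06, 2.66], [-1.3, 4.44], [0, 2.69], [-3.02, 3.02]. Speed limits (rad/s): [2.22, 2.22, 2.79, 3.14, 3.14, 3.14].

## Interface

Orientations are given as [roll, pitch, yaw] about the fixed x, y, z axes, in that order (R = Rz(yaw) Ry(pitch) Rx(roll)).
In Python, from cell import ctrl, imaging gives the robot as it stands.
- The arm moves only by the shell command python3 -m handwheel 'ROWS'. ROWS is JSON, a list of rows, each a list of 7 numbers: the turn, a rotation vector about the tool's x, y, z in rad, then the shift along the tool's x, y, z in mm, then the closure, from 0 (fully open) to 1 (shut). In form: [[ax, ay, az, x, y, z, fingers], ...]. A call has 1 to 5 rows; each row shifts and turns the commanded pose from where the row before left it, along the tool's axes as they then stand; what a row does not reach is not made up. A row lasts 1/8 s, in which the tool goes at most 62.5 mm and 10.7 degrees, less where a joint would pass 70% of its speed; a pose out of reach is approached as far as the arm can. A call with a gripper value outside its range is refused whole. The fingers move at their own pace and stop on an object; the grip force is fixed at half the most. Time passes only in rows, so rows that do not move let the fingers close. It gives the time, the measured TCP pose, the force and the opening at its end, in the units of the state.
- ctrl.observe(): the state, without advancing time (a new reading comes with each control period).
- imaging.capture(name): name is "scene" or "side" or "wrist"; returns a dict with "pixels" (400x640x3 uint8, blue, green, red), "range_z" (400x640 float32, m along the optical axis (not along the pixel's ray), 0 where there is no reading), "camera_matrix" (3x3 intrinsics, pixels), "dist" ([k1, k2, p1, p2, k3] as OpenCV has them; the pictures are not rectified), "R" (3x3) and "t" (3): a world point X has camera coordinates R X + t. Camera axes: x right, y down, z forward; pixel columns grow to the right and rows downward; lengths in m; the calibration is good to about 2 mm. A picture is of the moment at which its call begins.
- ctrl.close_job(): hands the job in, once; it reports no verdict.
The state is a dict: "t": time; "q": joint angles; "joint_velocities": joint speeds; "joint_torque": joint torques, N m; "position": TCP position; "tcp_rot": TCP orientation; "ft_force": force on the tool from outside, world axes, zero at the start; "wrist_torque": the same for the moment, N m; "finger_gap": opening from 0.0 (shut) to 1.0 (fully open).
Only numpy, scipy, OpenCV 4.12 (cv2) and the standard library are available. Lean on these libraries where they do the work, as an engineer would, in place of code of your own. Each camera call takes 0.05 s, during which the arm holds its last target. There are 200 camera calls.

## Working session

There is one attempt and no reset: what is moved stays moved. The work goes in short steps, Python scripts to look and compute and a shell command to move; the robot and the scene stay as the last step left them, time stands still between calls to the robot, and variables do not carry over. Pictures are saved under pics/ and viewed, on a budget of 10 in all, crops included, one or two more only if the job needs it, and the job is handed in when it is done.

```bash
ls; mkdir -p pics; python3 - <<'E'
from cell import ctrl, imaging
import cv2, numpy as np, pickle
print(ctrl.observe())
for n in ("scene","side"):
    c=imaging.capture(n); cv2.imwrite(f"pics/{n}0.png",c["pixels"]); pickle.dump(c,open(f"pics/{n}0.pkl","wb"))
    print(n,c["R"],c["t"],c["camera_matrix"],c["dist"])
E
```

```text
pics
{'t': 0.0, 'q': array([ 1.31458823e+00,  3.53658454e-01,  1.63417127e+00,  4.33281393e-06,
        1.15518312e+00, -2.37841174e-03]), 'joint_velocities': array([-0.0029243 ,  0.00120476,  0.00195685, -0.00061786,  0.00059626,
       -0.0005781 ]), 'joint_torque': array([ 1.92934249e-04, -6.05245042e+01, -3.42065799e+01, -2.74845047e-05,
        9.38231475e-03, -3.86122878e-06]), 'position': array([0.15683252, 0.60459994, 0.30313928]), 'tcp_rot': array([ 3.13642485,  1.56937613, -1.82979556]), 'ft_force': array([0.39795992, 0.37069038, 0.49071331]), 'wrist_torque': array([0.00289044, 0.0164552 , 0.0066154 ]), 'finger_gap': 0.9999056887998597}
scene [[ 0.56600471  0.82436868  0.00741251]
 [ 0.70754949 -0.4811438  -0.51756581]
 [-0.42309856  0.29818941 -0.85561129]] [-0.2842084  -0.26732298  1.64422911] [[464.48911782   0.         311.69280541]
 [  0.         464.48911782 191.71999301]
 [  0.           0.           1.        ]] [-0.05456853  0.          0.          0.          0.        ]
side [[ 0.93228829 -0.36165269 -0.00677355]
 [-0.25737583 -0.65008715 -0.71494362]
 [ 0.25415789  0.66827691 -0.6991493 ]] [-0.45921351  0.22731437  1.39097169] [[468.89809456   0.         316.44683921]
 [  0.         468.89809456 199.10833101]
 [  0.           0.           1.        ]] [0.0458026 0.        0.        0.        0.       ]
```

View pics/scene0.png

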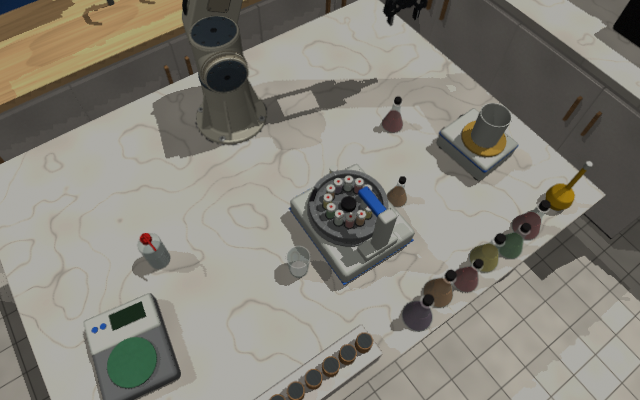

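View pics/side0.png

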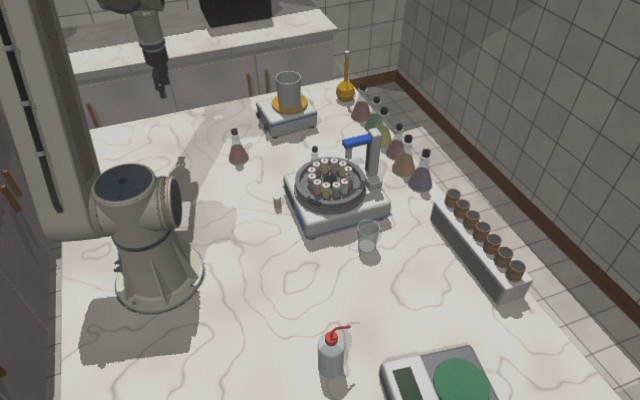

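The scene view shows the turntable at about (348,205), the blue arm at (375,200), and the robot base at (230,110). The side view shows the turntable at about (332,185) and the spare vial at (278,204), in front of the machine. Next I'll fit the rim from the depth data and profile it by angle.

```bash
cat > h.py <<'E'
import cv2, numpy as np, pickle
def cloud(c):
    h,w=c["range_z"].shape; u,v=np.meshgrid(np.arange(w),np.arange(h))
    n=cv2.undistortPoints(np.stack([u,v],-1).reshape(-1,1,2).astype(float),c["camera_matrix"],c["dist"]).reshape(h,w,2)
    z=c["range_z"]; P=np.dstack([n*z[...,None],z])
    return (P-c["t"])@c["R"]
def proj(c,X):
    return cv2.projectPoints(np.atleast_2d(X).astype(float),cv2.Rodrigues(c["R"])[0],c["t"],c["camera_matrix"],c["dist"])[0][:,0]
E
python3 - <<'E'
from h import *
from scipy.optimize import least_squares
C={n:pickle.load(open(f"pics/{n}0.pkl","rb")) for n in("scene","side")}
S={"scene":(348,205),"side":(332,185)}
for n,c in C.items():
    P=cloud(c); u,v=S[n]; Q=P[v-60:v+60,u-70:u+70].reshape(-1,3)
    q=Q[(abs(Q[:,2]-.13)<.005)][:,:2]; 
    f=lambda p:np.maximum(0,abs(np.hypot(*(q-p[:2]).T)-.105)-.007)
    r=least_squares(f,np.median(q,0),loss="soft_l1",f_scale=.002); print(n,len(q),r.x,np.mean(f(r.x)<.003))
    d=Q[:,:2]-r.x; rr=np.hypot(*d.T); a=np.degrees(np.arctan2(d[:,1],d[:,0]))%360
    m=(rr>.1)&(rr<.110)&(Q[:,2]>.09)&(Q[:,2]<.15)
    for k in range(60,300,6):
        s=m&(a>=k)&(a<k+6); print(k,s.sum(),np.round(np.median(Q[s,2])*1000,0) if s.any() else "-",end=" | ")
    print()
    x=c["pixels"][v-50:v+50,u-65:u+65]; cv2.imwrite(f"pics/{n}_z.png",cv2.resize(x,None,fx=6,fy=6,interpolation=cv2.INTER_CUBIC))
# blobs above table: loose objects and box
P=cloud(C["side"]);P2=cloud(C["scene"])
for n,pp in(("vial side",P[204,278]),("flask red sc",P2[124,392]),("amber sc",P2[192,397]),("beaker sc",P2[262,299]),("wash sc",P2[255,155])):print(n,pp.round(3))
E
```

```text
scene 1199 [0.57075901 0.07979564] 0.7589658048373644
60 12 132.0 | 66 12 131.0 | 72 12 132.0 | 78 11 131.0 | 84 12 133.0 | 90 9 133.0 | 96 11 132.0 | 102 9 131.0 | 108 11 132.0 | 114 12 130.0 | 120 11 132.0 | 126 9 131.0 | 132 15 131.0 | 138 13 131.0 | 144 12 130.0 | 150 14 130.0 | 156 15 129.0 | 162 13 130.0 | 168 14 132.0 | 174 16 132.0 | 180 14 130.0 | 186 18 130.0 | 192 18 132.0 | 198 17 131.0 | 204 22 127.0 | 210 12 126.0 | 216 17 123.0 | 222 13 123.0 | 228 7 127.0 | 234 10 133.0 | 240 11 132.0 | 246 14 133.0 | 252 12 132.0 | 258 12 132.0 | 264 13 131.0 | 270 16 132.0 | 276 17 131.0 | 282 13 131.0 | 288 18 131.0 | 294 17 131.0 | 
side 917 [0.57391907 0.08012526] 0.6030534351145038
60 2 130.0 | 66 5 130.0 | 72 4 130.0 | 78 4 130.0 | 84 5 128.0 | 90 6 128.0 | 96 6 131.0 | 102 8 127.0 | 108 4 129.0 | 114 11 127.0 | 120 13 127.0 | 126 12 128.0 | 132 14 126.0 | 138 11 127.0 | 144 9 127.0 | 150 8 130.0 | 156 9 129.0 | 162 4 129.0 | 168 8 129.0 | 174 4 127.0 | 180 9 129.0 | 186 3 129.0 | 192 6 131.0 | 198 8 129.0 | 204 11 125.0 | 210 6 123.0 | 216 9 120.0 | 222 8 109.0 | 228 7 122.0 | 234 11 126.0 | 240 8 111.0 | 246 16 125.0 | 252 16 127.0 | 258 12 119.0 | 264 16 114.0 | 270 10 127.0 | 276 16 123.0 | 282 16 126.0 | 288 16 111.0 | 294 18 125.0 | 
vial side [0.407 0.134 0.026]
flask red sc [0.366 0.427 0.035]
amber sc [0.595 0.251 0.062]
beaker sc [ 0.598 -0.111  0.008]
wash sc [ 0.389 -0.445  0.094]
```

View zoom.

View pics/scene_z.png

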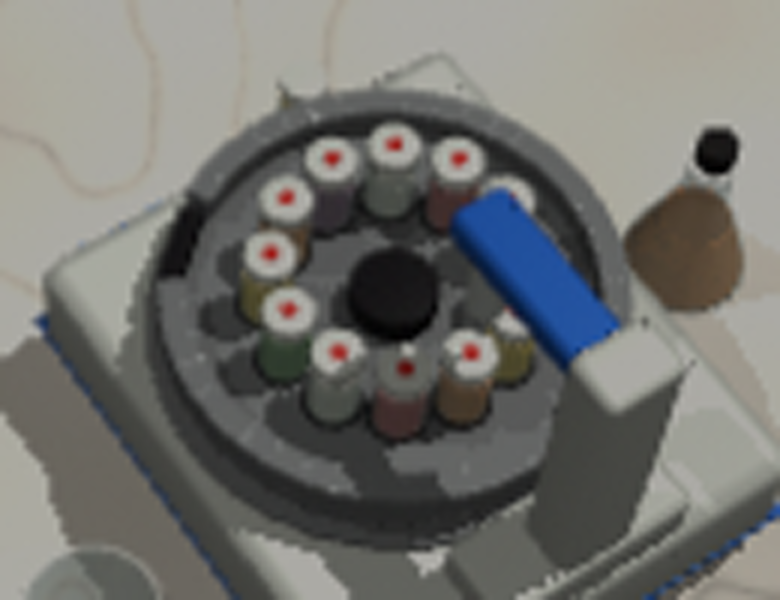

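View pics/side_z.png

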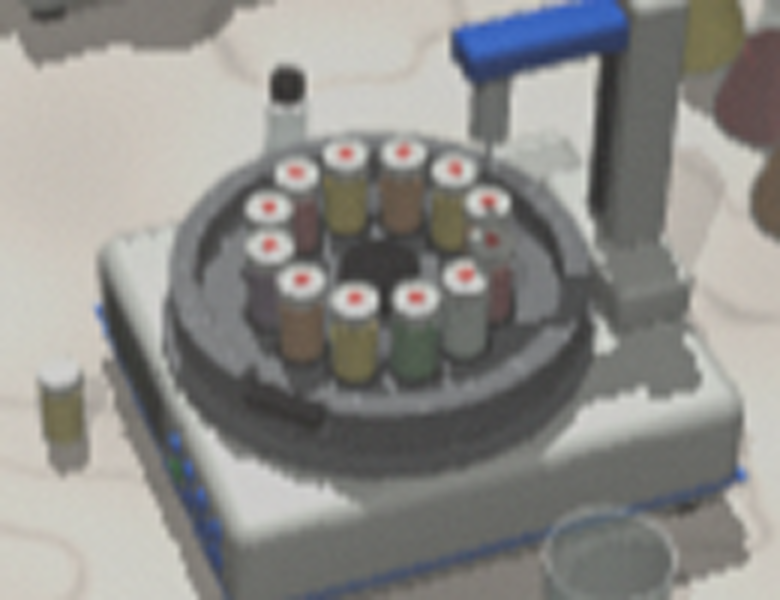

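Scene crop: the black catch is at (183,238), which is full-frame (313.5,194.7). Side crop: it is at (285,405), full-frame (314.5,202.5), at the front-right, with the rest of the rim unbroken. Next I'll work out the groove angle from both views, the machine's yaw, and the move needed.

```bash
cat >> h.py <<'E'
from scipy.spatial.transform import Rotation as Ro
def onz(c,px,z):
    n=cv2.undistortPoints(np.array([[px]],float),c["camera_matrix"],c["dist"])[0,0]
    d=c["R"].T@np.array([*n,1.]); o=-c["R"].T@c["t"]; return o+d*(z-o[2])/d[2]
CEN=np.array([.572,.080])
def st():
    from cell import ctrl
    s=ctrl.observe(); return s,np.array(s["position"]),Ro.from_euler("xyz",s["tcp_rot"]).as_matrix()
E
python3 - <<'E'
from h import *
C={n:pickle.load(open(f"pics/{n}0.pkl","rb")) for n in("scene","side")}
for n,p in(("scene",(313.5,194.7)),("side",(314.5,202.5))):
    X=onz(C[n],p,.123); 
    for cen in (CEN,(.5708,.0798),(.5739,.0801)):
        d=X[:2]-cen; print(n,X.round(4),np.hypot(*d).round(4),np.degrees(np.arctan2(d[1],d[0]))%360)
a=onz(C["scene"],(283+485/6,155+205/6),.268);b=onz(C["scene"],(283+600/6,155+345/6),.268);print("arm",a,b,np.degrees(np.arctan2(*(b-a)[1::-1])))
# knob centre
print(onz(C["scene"],(283+393/6,155+285/6),.13),onz(C["side"],(267+380/6,135+262/6),.13))
s,p,R=st(); print(R.round(3))
for A in(217,270):
    t=np.radians(A); X=np.array([*(CEN+.105*np.array([np.cos(t),np.sin(t)])),.23]); print(A,X,"tool mm",(R.T@(X-p)*1000).round(1))
    for tgt in (A,A+90): print("jaw at",tgt,"world yaw turn",(tgt-np.degrees(np.arctan2(R[1,2],R[0,2]))+90)%180-90)
E
```

```text
scene [0.4894 0.0139 0.123 ] 0.1058 218.64393255148914
scene [0.4894 0.0139 0.123 ] 0.1047 218.96850553962705
scene [0.4894 0.0139 0.123 ] 0.1073 218.05218426094072
side [0.489  0.0049 0.123 ] 0.112 222.140252263412
side [0.489  0.0049 0.123 ] 0.111 222.47943887125345
side [0.489  0.0049 0.123 ] 0.1135 221.53392082987398
arm [0.61800926 0.07838622 0.268     ] [0.69797001 0.07615514 0.268     ] -1.598260869657169
[0.56973502 0.07891163 0.13      ] [0.57240832 0.08061611 0.13      ]
[[-0.    -0.968  0.251]
 [-0.001  0.251  0.968]
 [-1.    -0.    -0.001]]
217 [0.48814327 0.01680942 0.23      ] tool mm [  73.8 -468.3 -485.8]
jaw at 217 world yaw turn -38.458864585956775
jaw at 307 world yaw turn 51.5411354140432
270 [ 0.572 -0.025  0.23 ] tool mm [  73.8 -559.9 -505.2]
jaw at 270 world yaw turn 14.541135414043197
jaw at 360 world yaw turn -75.4588645859568
```

Both methods agree on the groove: about 218° world (38° right of front), r = 105 mm. The machine's yaw is about 0. I'll turn the tool so the jaw direction is radial there, and shut the fingers.

```bash
python3 -m handwheel '[[0.168,0,0,0,0,0,1],[0.168,0,0,0,0,0,1],[0.168,0,0,0,0,0,1],[0.168,0,0,0,0,0,1],[0,0,0,0,0,0,1]]'
python3 - <<'E'
from h import *
s,p,R=st(); print(R.round(3))
for X in([.42,-.05,.30],[.56,-.03,.25]): print(X,(R.T@(np.array(X)-p)*1000).round(1))
E
```

```text
t: 0.72
position: [0.1569, 0.6048, 0.3035]
tcp_rot: [-2.453, 1.57, -1.806]
ft_force: [-0.4, -0.1, -0.8]
finger_gap: 0.004
[[-0.    -0.602  0.798]
 [-0.001  0.798  0.602]
 [-1.    -0.    -0.001]]
[0.42, -0.05, 0.3] [   3.9 -681.2 -184.2]
[0.56, -0.03, 0.25] [  53.9 -749.5  -60.3]
```

```bash
for i in 1; do python3 -m handwheel '[[0,0,0,0,-56.8,-15.4,1],[0,0,0,0,-56.8,-15.4,1],[0,0,0,0,-56.8,-15.4,1],[0,0,0,0,-56.8,-15.4,1],[0,0,0,0,-56.8,-15.4,1]]'; done
python3 -m handwheel '[[0,0,0,0,-56.8,-15.4,1],[0,0,0,0,-56.8,-15.4,1],[0,0,0,0,-56.8,-15.4,1],[0,0,0,0,-56.8,-15.4,1],[0,0,0,0,-56.8,-15.4,1]]'
python3 -m handwheel '[[0,0,0,0,-56.8,-15.4,1],[0,0,0,0,-56.8,-15.4,1],[0,0,0,0,0,0,1],[0,0,0,0,0,0,1]]'
python3 - <<'E'
from h import *
s,p,R=st(); print(R.round(3))
X=np.array([*(CEN+.105*np.array([np.cos(np.radians(268)),np.sin(np.radians(268))])),.225]); print(X,(R.T@(X-p)*1000).round(1))
E
```

```text
t: 1.35
position: [0.2665, 0.33, 0.3039]
tcp_rot: [-0.403, 1.57, 0.248]
ft_force: [1.8, 0.8, 0.7]
finger_gap: -0.0
t: 1.98
position: [0.3757, 0.0567, 0.3042]
tcp_rot: [-0.416, 1.57, 0.234]
ft_force: [1.0, 0.4, -0.9]
finger_gap: 0.002
t: 2.48
position: [0.4186, -0.0507, 0.3036]
tcp_rot: [1.982, 1.57, 2.628]
ft_force: [-0.3, -0.6, 0.1]
finger_gap: 0.001
[[-0.001 -0.602  0.798]
 [ 0.001  0.798  0.602]
 [-1.     0.001 -0.   ]]
[ 0.56833555 -0.02493604  0.225     ] [ 78.5 -69.6 135.1]
```

```bash
python3 -m handwheel '[[0,0,0,16,-23,45,1],[0,0,0,16,-23,45,1],[0,0,0,16,-23.5,45,1],[0,0,0,16,0,0,1],[0,0,0,0,0,0,1]]'
python3 - <<'E'
from h import *
from cell import imaging
s,p,R=st(); print(p,s["ft_force"])
c=imaging.capture("side"); print(proj(c,p-[0,0,.073]))
cv2.imwrite("pics/side1.png",cv2.resize(c["pixels"][85:245,240:440],None,fx=4,fy=4,interpolation=cv2.INTER_CUBIC))
c=imaging.capture("wrist"); cv2.imwrite("pics/wrist1.png",c["pixels"])
E
```

```text
t: 3.1
position: [0.5667, -0.0237, 0.2383]
tcp_rot: [2.438, 1.566, 3.086]
ft_force: [-0.9, -0.4, -0.3]
finger_gap: 0.0
[ 0.56671681 -0.02365523  0.23825769] [-0.93002491 -0.39516279 -0.26146482]
[[342.02762088 191.98631912]]
```

View pics/side1.png

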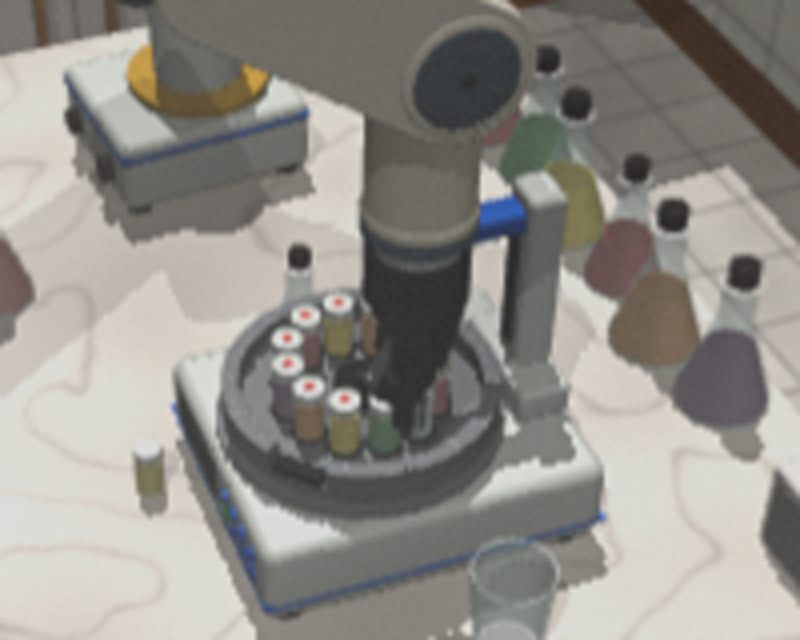

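View pics/wrist1.png

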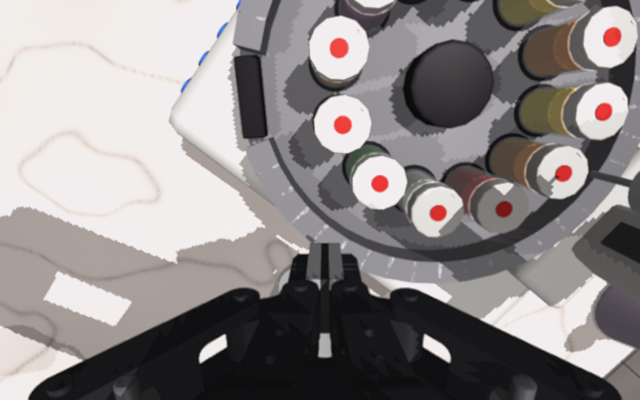

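The wrist view shows the catch at about (250,96), the shut tips at (325,245) just above the rim, and the vials clear. The side view agrees: tips above the right rim, needle tower clear. I'll refine the centre and groove from the wrist depth.

```bash
python3 - <<'E'
from h import *
from cell import imaging
from scipy.optimize import least_squares
c=imaging.capture("wrist");P=cloud(c)[:235].reshape(-1,3);s,p,R=st()
q0=P[(np.hypot(*(P[:,:2]-CEN).T)<.122)&(np.hypot(*(P[:,:2]-CEN).T)>.09)]
print("rim z",np.median(q0[(abs(q0[:,2]-.13)<.007),2]))
q=q0[abs(q0[:,2]-.13)<.005][:,:2]
f=lambda v:np.maximum(0,abs(np.hypot(*(q-v).T)-.105)-.007)
r=least_squares(f,CEN,loss="soft_l1",f_scale=.001).x; print("cen",r,len(q),(f(r)<.002).mean())
d=P[:,:2]-r; rr=np.hypot(*d.T); a=np.degrees(np.arctan2(d[:,1],d[:,0]))%360
m=(rr>.101)&(rr<.109)&(P[:,2]>.09)&(P[:,2]<.14)
for k in range(196,246,2):
    w=m&(a>=k)&(a<k+2); print(k,w.sum(),np.round(np.median(P[w,2])*1000,1) if w.any() else "-",end=" | ")
print("\nangle/r of tip",np.degrees(np.arctan2(*(p[:2]-r)[::-1]))%360,np.hypot(*(p[:2]-r)))
X=onz(c,(250,96),.123)[:2]-r; print("catch",np.degrees(np.arctan2(X[1],X[0]))%360,np.hypot(*X))
E
```

```text
rim z 0.12973088221523613
cen [0.57032613 0.07885674] 9788 1.0
196 129 129.9 | 198 132 130.1 | 200 129 130.0 | 202 125 130.1 | 204 130 130.1 | 206 179 129.4 | 208 66 122.8 | 210 112 123.0 | 212 116 123.0 | 214 110 123.1 | 216 102 123.1 | 218 106 123.1 | 220 108 123.2 | 222 104 123.0 | 224 101 123.1 | 226 102 123.1 | 228 101 123.1 | 230 98 123.0 | 232 85 113.3 | 234 105 130.1 | 236 102 130.1 | 238 100 130.1 | 240 99 130.1 | 242 97 130.0 | 244 99 130.0 | 
angle/r of tip 268.59204751563624 0.10362118768417776
catch 220.67413086797225 0.10391028807488155
```

The wrist fit is clean: centre (0.5703, 0.0789), rim at z = 0.130, groove from 207.5° to 233.5° (middle 220.5°). Now I'll descend.

```bash
python3 -m handwheel '[[0,0,0,15,0,0,1],[0,0,0,15,0,0,1],[0,0,0,2,0,0,1],[0,0,0,0,0,0,1]]'; python3 -m handwheel '[[0,0,0,1,0,0,1],[0,0,0,0,0,0,1]]';python3 -m handwheel '[[0,0,0,1,0,0,1],[0,0,0,0,0,0,1]]'
```

```text
t: 3.75
position: [0.5686, -0.0252, 0.2075]
tcp_rot: [2.455, 1.57, 3.1]
ft_force: [0.1, -0.2, 0.7]
finger_gap: -0.0
t: 4.0
position: [0.5689, -0.0252, 0.2071]
tcp_rot: [-0.648, 1.57, -0.003]
ft_force: [0.2, 0.1, 0.3]
finger_gap: 0.004
t: 4.25
position: [0.5687, -0.0252, 0.2059]
tcp_rot: [-0.945, 1.571, -0.3]
ft_force: [0.1, -1.1, 0.8]
finger_gap: 0.002
```

```bash
for i in 1; do python3 -m handwheel '[[0,0,0,1,0,0,1],[0,0,0,0,0,0,1]]'; python3 -m handwheel '[[0,0,0,1,0,0,1],[0,0,0,0,0,0,1]]'; python3 -m handwheel '[[0,0,0,1,0,0,1],[0,0,0,0,0,0,1]]'; done
```

```text
t: 4.5
position: [0.5686, -0.0252, 0.2048]
tcp_rot: [2.509, 1.571, -3.129]
ft_force: [-0.2, 0.3, 0.2]
finger_gap: 0.005
t: 4.75
position: [0.5686, -0.0252, 0.2038]
tcp_rot: [2.438, 1.571, 3.083]
ft_force: [0.7, -0.1, 0.7]
finger_gap: 0.001
t: 5.0
position: [0.5687, -0.0251, 0.2028]
tcp_rot: [2.376, 1.571, 3.022]
ft_force: [0.3, -0.0, 0.6]
finger_gap: 0.003
```

```bash
python3 -m handwheel '[[0,0,0,0.5,0,0,1],[0,0,0,0,0,0,1]]'; python3 -m handwheel '[[0,0,0,0.5,0,0,1],[0,0,0,0,0,0,1]]'
```

```text
t: 5.25
position: [0.5687, -0.0252, 0.2027]
tcp_rot: [-0.407, 1.571, 0.238]
ft_force: [-1.2, -0.4, 3.8]
finger_gap: 0.004
t: 5.5
position: [0.5687, -0.0252, 0.2027]
tcp_rot: [-0.703, 1.571, -0.058]
ft_force: [-3.9, -0.2, 9.9]
finger_gap: 0.002
```

Contact is at tip z ≈ 0.1297, as expected. I'll ease the load slightly and work out the arc waypoints.

```bash
python3 -m handwheel '[[0,0,0,-0.35,0,0,1],[0,0,0,0,0,0,1]]'
python3 - <<'E'
from h import *
s,p,R=st();c=np.array([.5703,.0789]);d=p[:2]-c;a0=np.degrees(np.arctan2(d[1],d[0]))%360;print(a0,np.hypot(*d),R.round(4))
A=np.radians(np.append(np.linspace(a0,228.5,11)[1:],[224.5,220.5]));W=c+.105*np.c_[np.cos(A),np.sin(A)]
D=np.diff(np.vstack([p[:2],W]),axis=0); print(np.c_[np.degrees(A),(np.c_[D,0*A]@R*1000)].round(2))
E
```

```text
t: 5.75
position: [0.5687, -0.0252, 0.2027]
tcp_rot: [-0.847, 1.571, -0.202]
ft_force: [-2.6, 0.5, 5.8]
finger_gap: -0.0
269.1186859665395 0.10406876525968306 [[ 2.000e-04 -6.012e-01  7.991e-01]
 [-0.000e+00  7.991e-01  6.012e-01]
 [-1.000e+00 -1.000e-04  1.000e-04]]
[[265.06  -0.     4.04  -6.28]
 [260.99  -0.     5.16  -5.36]
 [256.93  -0.     5.53  -4.98]
 [252.87  -0.     5.87  -4.58]
 [248.81  -0.     6.18  -4.15]
 [244.75  -0.     6.46  -3.7 ]
 [240.69  -0.     6.7   -3.23]
 [236.62  -0.     6.91  -2.75]
 [232.56  -0.     7.09  -2.25]
 [228.5   -0.     7.23  -1.75]
 [224.5   -0.     7.23  -1.21]
 [220.5   -0.     7.29  -0.71]]
```

```bash
python3 -m handwheel '[[0,0,0,0,4,-6.2,1],[0,0,0,0,5.2,-5.4,1],[0,0,0,0,5.5,-5,1],[0,0,0,0,0,0,1]]'
```

```text
t: 6.25
position: [0.5461, -0.0233, 0.2027]
tcp_rot: [-0.743, 1.57, -0.098]
ft_force: [0.8, 0.2, 7.3]
finger_gap: -0.0
```

Sliding lightly at about 7 N. I'll carry on.

```bash
python3 -m handwheel '[[0,0,0,0,5.9,-4.6,1],[0,0,0,0,6.2,-4.2,1],[0,0,0,0,0,0,1]]'; python3 -m handwheel '[[0,0,0,0,6.5,-3.7,1],[0,0,0,0,6.7,-3.2,1],[0,0,0,0,0,0,1]]'
```

```text
t: 6.62
position: [0.5318, -0.0188, 0.2026]
tcp_rot: [-0.582, 1.57, 0.063]
ft_force: [0.8, 0.0, 8.0]
finger_gap: -0.001
t: 7.0
position: [0.5184, -0.0124, 0.2026]
tcp_rot: [-0.657, 1.57, -0.011]
ft_force: [1.6, 0.9, 7.8]
finger_gap: -0.001
```

```bash
python3 -m handwheel '[[0,0,0,0,6.9,-2.8,1],[0,0,0,0,7.1,-2.2,1],[0,0,0,0,7.2,-1.8,1],[0,0,0,0,0,0,1]]'; python3 -m handwheel '[[0,0,0,0,7.2,-1.2,1],[0,0,0,0,7.3,-0.7,1],[0,0,0,0,0,0,1]]'
python3 - <<'E'
from h import *
s,p,R=st();d=p[:2]-[.5703,.0789];print(np.degrees(np.arctan2(d[1],d[0]))%360,np.hypot(*d),p,s["ft_force"])
E
```

```text
t: 7.5
position: [0.499, 0.0005, 0.2016]
tcp_rot: [2.447, 1.568, 3.093]
ft_force: [0.5, 0.3, -0.1]
finger_gap: 0.0
t: 7.88
position: [0.4898, 0.0111, 0.202]
tcp_rot: [2.409, 1.57, 3.055]
ft_force: [-0.3, 0.2, -0.2]
finger_gap: 0.003
220.09772508715633 0.1052939714751982 [0.4897557  0.01108086 0.20202921] [-0.28862971  0.23658685 -0.20983148]
```

The load vanished at the groove and I'm centred at 220.1°, r = 105.3 mm. Now I'll press.

```bash
python3 -m handwheel '[[0,0,0,3,0,0,1],[0,0,0,3,0,0,1],[0,0,0,0,0,0,1]]'; python3 -m handwheel '[[0,0,0,2,0,0,1],[0,0,0,2,0,0,1],[0,0,0,0,0,0,1]]'; python3 -m handwheel '[[0,0,0,2,0,0,1],[0,0,0,1,0,0,1],[0,0,0,0,0,0,1]]'
```

```text
t: 8.25
position: [0.4904, 0.0106, 0.1959]
tcp_rot: [2.59, 1.57, -3.048]
ft_force: [-0.0, 0.7, 0.1]
finger_gap: 0.003
t: 8.62
position: [0.4905, 0.0106, 0.1921]
tcp_rot: [-1.309, 1.571, -0.664]
ft_force: [-0.5, -0.6, 1.5]
finger_gap: -0.002
t: 9.0
position: [0.4905, 0.0106, 0.1891]
tcp_rot: [-1.59, 1.571, -0.945]
ft_force: [-0.7, -1.9, 1.8]
finger_gap: -0.0
```

```bash
python3 -m handwheel '[[0,0,0,1,0,0,1],[0,0,0,0,0,0,1]]'; python3 -m handwheel '[[0,0,0,0.7,0,0,1],[0,0,0,0,0,0,1]]'; python3 -m handwheel '[[0,0,0,0.6,0,0,1],[0,0,0,0,0,0,1]]'
```

```text
t: 9.25
position: [0.4904, 0.0107, 0.1882]
tcp_rot: [-1.475, 1.571, -0.83]
ft_force: [-0.2, -0.7, 2.8]
finger_gap: 0.002
t: 9.5
position: [0.4905, 0.0107, 0.1876]
tcp_rot: [-1.676, 1.571, -1.031]
ft_force: [-2.1, -1.9, 5.1]
finger_gap: 0.003
t: 9.75
position: [0.4905, 0.0106, 0.1875]
tcp_rot: [-1.429, 1.571, -0.784]
ft_force: [-4.5, -2.9, 11.5]
finger_gap: -0.002
```

It bottoms at TCP z = 0.1875, which is 15.2 mm below rim contact (15 expected). I'll give it a slightly firmer hold, then retreat up and away.

```bash
python3 -m handwheel '[[0,0,0,0.4,0,0,1],[0,0,0,0,0,0,1],[0,0,0,0,0,0,1]]'; python3 -m handwheel '[[0,0,0,-10,0,0,1],[0,0,0,-20,0,0,1],[0,0,0,-40,0,0,1],[0,0,0,-40,0,0,1],[0,0,0,0,0,0,1]]'
python3 -m handwheel '[[0,0,0,0,-20,-45,1],[0,0,0,0,-20,-45,1],[0,0,0,0,0,0,1],[0,0,0,0,0,0,1]]'
python3 - <<'E'
from h import *
from cell import imaging
s,p,R=st();print(p,s["ft_force"])
c=imaging.capture("wrist");P=cloud(c)[:235].reshape(-1,3);d=P[:,:2]-[.5703,.0789];rr=np.hypot(*d.T);a=np.degrees(np.arctan2(d[:,1],d[:,0]))%360
m=(rr>.101)&(rr<.109)&(P[:,2]>.09)&(P[:,2]<.14)
for k in range(200,242,3):
    w=m&(a>=k)&(a<k+3); print(k,w.sum(),np.round(np.median(P[w,2])*1000,1) if w.any() else "-",end=" | ")
for n in("scene","side"):
    c0=pickle.load(open(f"pics/{n}0.pkl","rb"));c1=imaging.capture(n)
    if n=="scene": cv2.imwrite("pics/scene2.png",c1["pixels"])
    for o,X in dict(vial=(.407,.134,.024),red=(.366,.427,.06),amber=(.595,.251,.06),beaker=(.6,-.12,.045),wash=(.389,-.445,.09)).items():
        u,v=proj(c0,X)[0].astype(int);sl=np.s_[v-15:v+15,u-12:u+12];print(n,o,cv2.absdiff(c0["pixels"][sl],c1["pixels"][sl]).mean().round(1))
E
```

```text
t: 10.12
position: [0.4905, 0.0106, 0.1874]
tcp_rot: [-1.244, 1.57, -0.599]
ft_force: [-4.7, -1.5, 16.0]
finger_gap: 0.003
t: 10.75
position: [0.492, 0.0109, 0.2995]
tcp_rot: [-0.57, 1.565, 0.075]
ft_force: [0.5, 1.3, -0.8]
finger_gap: -0.001
t: 11.25
position: [0.4425, -0.0752, 0.296]
tcp_rot: [1.592, 1.57, 2.236]
ft_force: [0.6, 0.7, -0.7]
finger_gap: 0.002
[ 0.44253725 -0.07521235  0.29601314] [ 0.63762206  0.71642668 -0.68316789]
200 105 129.7 | 203 111 130.0 | 206 118 123.8 | 209 83 115.0 | 212 80 115.0 | 215 90 114.7 | 218 84 114.8 | 221 79 115.0 | 224 76 115.0 | 227 78 114.9 | 230 63 114.8 | 233 162 125.1 | 236 75 129.8 | 239 83 130.0 | scene vial 5.7
scene red 5.2
scene amber 5.4
scene beaker 5.2
scene wash 6.4
side vial 8.3
side red 6.8
side amber 67.0
side beaker 6.9
side wash 17.7
```

View pics/scene2.png

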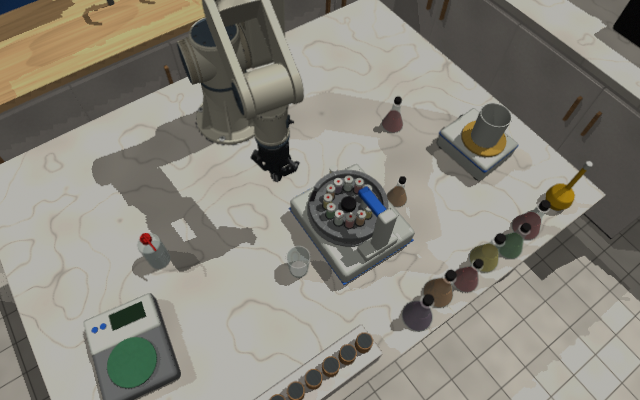

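The catch top is at z = 115 mm, fully down from 123 mm. In the scene view the hand is clear at (275,160), and the red flask (392,120), amber flask (397,192), beaker (299,262) and wash bottle (152,252) have not moved. Handing in.

```bash
python3 -c "
from cell import ctrl
print(ctrl.close_job())"
```

```text
the job is handed in; nothing more can be done
None
```

The turntable is unlocked and the job is handed in; no verdict was reported.

- **Slide:** I laid the shut fingertips on the rim at the turntable's right side and slid them round the rim at about 6–8 N (first touch peaked near 10 N). At the groove, about 40° right of the front, the force fell to zero.
- **Press:** I pressed the catch down until it bottomed 15.2 mm below rim contact (15 mm expected), with up to 16 N on the hand. I then lifted clear, finishing at about t = 11.3 s.
- **Catch check:** Wrist-camera depth after the retreat puts the catch top at 115 mm, against 123 mm before and the rim at 130 mm. That is the full 8 mm of travel.
- **Loose objects:** The scene camera shows all five unchanged. In the side camera the amber flask patch (67) and wash bottle patch (17.7) differed from the start. I put this down to the arm hiding the flask and a shadow or the arm's change near the bottle, but did not check that view. In the scene view both are unchanged.
- **Disagreements:** The first side-camera estimate of the groove was 222° and the scene camera's was 218–219°. I used the wrist-depth value of 220.5°, which matched the slide.

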